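# Screw the elbow barb into the airbrush manifold

## Robot

A 7-joint arm with a two-finger parallel gripper is mounted at the origin on the work surface. World frame = base frame: x ahead of the robot, y to its left, z up, the work surface at z = 0. Lengths are in m, angles in rad, forces in N, time in s.
With the tool pointing down it reaches from about 0.4 to 0.9 m from the base axis. Payload 5.5 kg.
Tool frame: the origin (TCP) lies at the very end of the fingers, on their centre line; the grasp point (between the pads) lies robot.pinch_z behind it (robot.pinch_z is the distance from the TCP to the grasp point, in m); z points along the fingers, y is the direction in which the jaws open and shut (so a half turn about z gives the same grasp; the last joint's range is limited). The gripper opens to 85 mm and grips with 20 to 120 N. Pads are 22 mm wide; open, the fingers measure 114 mm over their backs; the gripper's body (76 mm by 85 mm) begins 54 mm behind the grasp point. The pads swing forward as they close: fully open they stand 13 mm farther back than shut.
Start: joints at [1.479, 0.501, -0.427, 1.55, 0.221, 1.138, -0.21], TCP at [0.226, -0.61, 0.231] pointing down, gripper open.
Joint ranges: [-2.88, 2.88], [-0.31, 2.03], [-1.54, 1.56], [0.2, 2.42], [-1.41, 4.55], [0.19, 2.02], [-2.57, 2.57]. Speed limits (rad/s): [2.57, 2.57, 3.14, 3.14, 3.14, 3.14, 3.14].

## Interface

Orientations are given as a rotation vector (axis times angle).
In Python, from bench import robot gives the robot as it stands. The module is installed in compiled form; this text tells all that it offers. Calls block until the motion is done:
- robot.movep(position, orientation): joint-space move of the TCP to a pose.
- robot.line_to(position, v=0.15, ori=None): straight line of the TCP; ori=None keeps the orientation; v is the mean speed in m/s.
- robot.movej(angles): joint-space move.
- robot.open_gripper() and robot.gripper_close(): open the fingers fully, or close them until they stop; the grip force is fixed at half the most.
- robot.wait(seconds).
- robot.ik(position, orientation): joint angles nearest the present ones, or None.
- robot.state(): the state.
- robot.snapshot(name): name is "side" or "top"; returns a dict with "image" (480x640x3 uint8, red, green, blue), "fx", "fy", "cx", "cy" (pixels), "k1" (the pictures are not rectified: a ray, as slopes to the right and down, at radius r is drawn at 1 + k1 r^2 times it, then the intrinsics apply), "extrinsics" (4x4, takes a point from world to camera coordinates). Camera axes: x right, y up, looking along -z (the intrinsics and any distortion apply to the point x, -y, -z); pixel columns grow to the right and rows downward; lengths in m; the calibration is good to about 2 mm. A picture is of the moment at which its call begins. There is no depth.
A pose or a line that the arm cannot do raises robot.PlanningError and nothing moves.
- robot.close_job(): hands the job in, once; it reports no verdict.
The state is a dict: "clock": time; "joints": joint angles; "joint_velocities": joint speeds; "effort": joint torques, N m; "position": TCP position; "orientation": TCP orientation; "wrist_force": force on the tool from outside, world axes, zero at the start; "moment": the same for the moment, N m; "opening": finger opening in m.
Only numpy, scipy, OpenCV 4.12 (cv2) and the standard library are available. Lean on these libraries where they do the work, as an engineer would, in place of code of your own. Each camera call takes 0.05 s, during which the arm holds its last target.

## Task

Take the elbow hose barb out of the wooden rack and thread it into the clamped air manifold: set it gently on the port, feel for the start of the thread, then screw it in clockwise until it tightens on the seal, and stop with the barb pointing at the fork-shaped hose rest, without turning past it. Leave it screwed in and let go; do not force it and leave the other things on the table where they are.

Things in the scene. Friction and masses are not known exactly. Their poses are not given: they have to be found in the camera images.
- elbow_center (a point): Brass elbow fitting, 75 mm tall, about 130 g, upright in one of three rack holes. Point on its stem axis at the centre of its square body (22 x 22 x 45 mm, sides facing x and y), 52.5 mm above the stem's lower end. z up along the stem, x along the barb (13 mm thick, axis 9.5 mm above this point). Under it a round stem, 18 mm thick, 30 mm long, its end bevelled.
- barb_tip (a point): Tip of the elbow's barb, on the barb's axis, 52 mm from the stem axis; axes as elbow_center.
- elbow_lugs (a point): Point on the elbow's stem axis level with the undersides of its two thread lugs, 12 mm above the stem's lower end, 40.5 mm below elbow_center; axes as there. The lugs stick out of the stem along +x and -x: each 7 mm wide, 4 mm high, reaching 17 mm from the axis. In the rack they lie on the wood, with the stem's last 12 mm in the hole.
- elbow: The same elbow; origin at the centre of the stem's lower end, axes as elbow_center.
- manifold: Air manifold in a small clamp, fixed; origin on the table under the port's axis, z up, x towards the fork-shaped hose rest. A brass collar 52 mm across carries the upright port in its flat top, 60 mm above the table. Clamp jaws beside it (along y) are 44 mm high, reaching 41 mm from the axis; a spindle handle at y = +72 mm is lower.
- port (a point): Centre of the port's mouth, in the plane of the collar's flat top, 60 mm above the table; axes as the manifold. Round opening 20 mm wide with two opposite slots, 9 mm wide, for the lugs. The slots' direction varies: the lugs drop in with the barb between 50 and 114 degrees counter-clockwise (from above) of the fork, not told by the poses; elsewhere they stand on the flat top.
- thread (a point): Point on the port's axis 9 mm below the mouth; axes as the manifold. When the lugs' undersides have sunk to here they clear the rim and pass under the thread, which draws the fitting down clockwise (seen from above), 14 mm a turn.
- seal_top (a point): Point on the port's axis at the top of a sprung rubber seal, 22 mm below the mouth; axes as the manifold. The stem's lower end meets it when the lugs' undersides are 10 mm below the mouth: 4 N at first, then 2 N/mm, 6 mm travel. So turning stiffens about 25 degrees after the slots; the seal's push and friction then hold the fitting at its angle when let go.
- fork (a point): Middle of the top of the fork-shaped hose rest, 92 mm from the port's axis along the manifold's x, 70 mm above the table; axes as the manifold.
- straight_barb: Bystander: straight brass barb fitting in the rack, same stem, six-sided body 24 mm wide, 78 mm tall in all, 65 mm of it above the rack's holes; origin at the stem's lower end.
- plug: Bystander: round brass plug in the rack, same stem, head 26 mm wide, 48 mm tall in all; origin at the stem's lower end.
- rack: Block of bored wood 64 x 215 x 25 mm, fixed; origin under its centre, three holes at y = -75, 0 and 75 mm of its own frame, 20.5 mm wide.
- jar: Bystander: closed glass paint jar, 62 mm wide, 85 mm tall.
- tin: Bystander: open metal tin, 80 mm wide, 95 mm tall.
- brush: Bystander: a paint brush lying down.
- scraper: Bystander: a painter's scraper lying down, 180 mm long.
- tin_lid: Bystander: flat round metal lid, 76 mm wide, 6 mm thick.
Things that resemble listed ones, but are neither listed nor needed, are in the scene too. Leave any blue or red look-alike of the elbow alone.

How it is judged:
On the way, in this order (a step that is already met when the one before it is completed fails the run):
1. the elbow has been lifted out of the rack (height (world z) of elbow_center above 0.102 m), for 0.1 s.
2. its lugs have dropped into the port's slots, at the start of the thread, with the barb still at least 35 degrees counter-clockwise of the fork (horizontal distance between elbow_center and port below 0.005 m and z of elbow_center in the frame of manifold below 0.0945 m and y of barb_tip in the frame of manifold above 0.03 m), for 0.1 s.
At the end, for the whole second after the job is handed in: The elbow stands upright (within 0.1 rad) in the port, within 4 mm of its axis, held down by the thread on the compressed seal (its centre below 89.9 mm above the table), at rest and let go, with the barb pointing at the fork: the tip within 9 mm (10 degrees) of the line from the port to the fork (horizontal distance between elbow_center and port below 0.004 m and z of elbow_center in the frame of manifold between 0.08 and 0.0899 m and angle between elbow_center's own z axis and vertical below 0.1 rad and x of barb_tip in the frame of manifold above 0.04 m and y of barb_tip in the frame of manifold between -0.009 and 0.009 m and linear speed of elbow below 0.02 m/s); the robot touches nothing.
It fails at once if the elbow is forced against the manifold with more than 40 N (contact force between elbow and manifold above 40 N).
It fails at once if the elbow in the port is turned more than about 20 degrees past the fork (horizontal distance between elbow_center and port below 0.006 m and z of elbow_center in the frame of manifold below 0.0945 m and y of barb_tip in the frame of manifold below -0.018 m).
It fails at once if a bystander is moved by more than 25 mm (distance of any of straight_barb, plug, jar, tin, brush, scraper, tin_lid from where it was at the start of the episode above 0.025 m).
It also fails if it takes over 72 s, if anything falls off the work surface, if the arm or the gripper's body presses on something with over 40 N, if the wrist force passes 120 N, or if a joint passes its speed limit or range.

## Working session

There is one attempt and no reset: what is moved stays moved. The work goes in short steps, each a Python script; the robot and the scene stay as the last script left them, time stands still between calls to the robot, and variables do not carry over. Pictures are saved under pics/ and viewed, and the job is handed in when it is done.

```bash
mkdir -p pics; ls; python3 - <<'E'
from bench import robot
import cv2,numpy as np,pickle
for n in("side","top"):
    s=robot.snapshot(n); cv2.imwrite(f"pics/{n}0.png",s["image"][:,:,::-1]); pickle.dump(s,open(f"{n}0.pkl","wb"))
    print(n,s["fx"],s["fy"],s["cx"],s["cy"],s["k1"]);print(np.round(s["extrinsics"],4))
st=robot.state();print(st["clock"],st["position"],st["orientation"],st["opening"],robot.pinch_z,st["wrist_force"])
E
```

```text
pics
side 503.0623831492682 503.0623831492682 320.94356508023293 235.09157251074396 -0.015970441721877504
[[ 0.9884 -0.1519 -0.0069 -0.5398]
 [ 0.114   0.7101  0.6948 -0.1097]
 [-0.1006 -0.6875  0.7191 -0.8799]
 [ 0.      0.      0.      1.    ]]
top 464.2555713494024 464.2555713494024 325.0309158795132 237.08240338916485 -0.12144581320022309
[[-0.0199 -0.999  -0.0407  0.0298]
 [ 0.9936 -0.0243  0.1106 -0.5443]
 [-0.1115 -0.0382  0.993  -0.906 ]
 [ 0.      0.      0.      1.    ]]
0.1 [ 0.2255735  -0.60893714  0.23035167] [-3.09054650e+00 -5.54175661e-01  3.05255869e-04] 0.08538026782227173 0.0187 [ 0.01205651  0.31463756 -0.33430837]
```

View pics/side0.png

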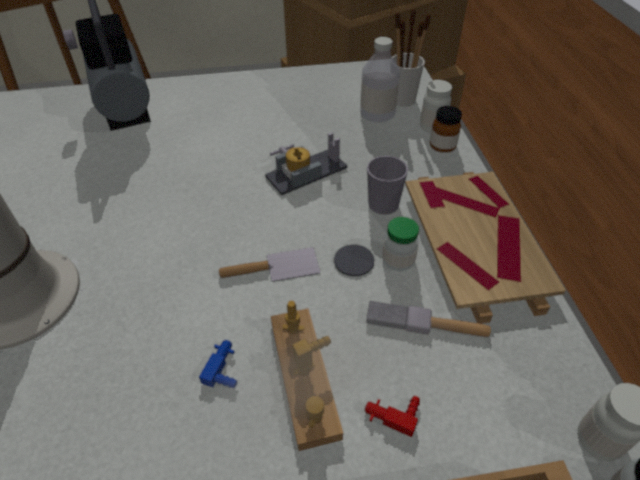

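View pics/top0.png

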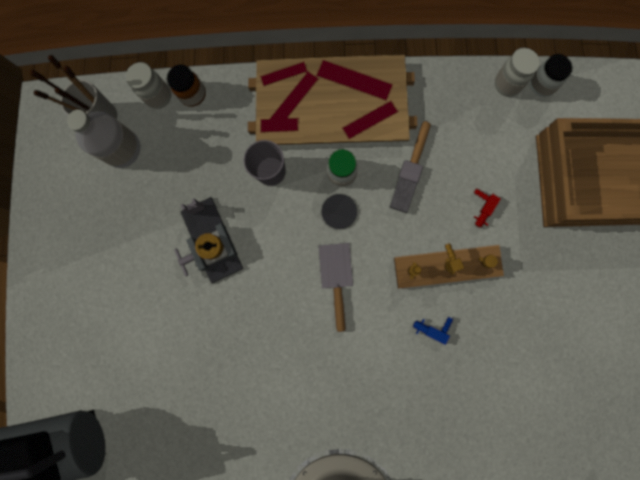

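```bash
python3 - <<'E'
import cv2
s=cv2.imread("pics/side0.png");t=cv2.imread("pics/top0.png")
def z(i,x,y,w,h,k,n): cv2.imwrite(n,cv2.convertScaleAbs(cv2.resize(i[y:y+h,x:x+w],None,fx=k,fy=k,interpolation=cv2.INTER_CUBIC),alpha=1.5))
z(t,165,185,100,75*1+35,5,"pics/tman.png")
z(t,385,230,130,70,6,"pics/track.png")
z(s,255,125,100,75,7,"pics/sman.png")
z(s,260,290,100,160,3.7,"pics/srack.png")
E
```

```text
(no output)
```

View pics/tman.png

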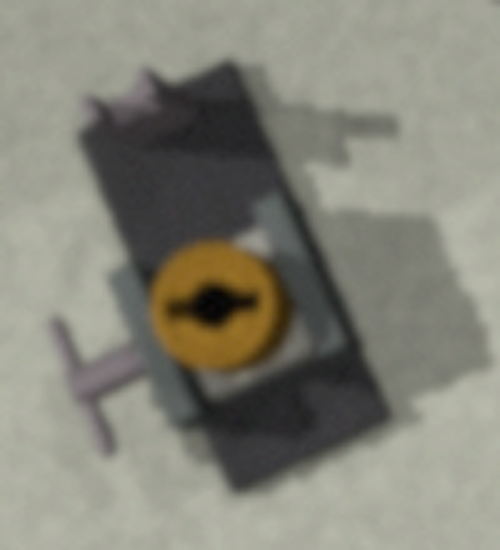

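View pics/track.png

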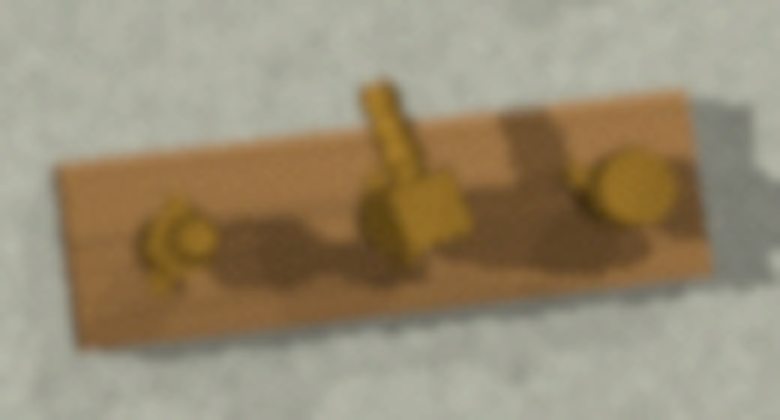

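View pics/sman.png

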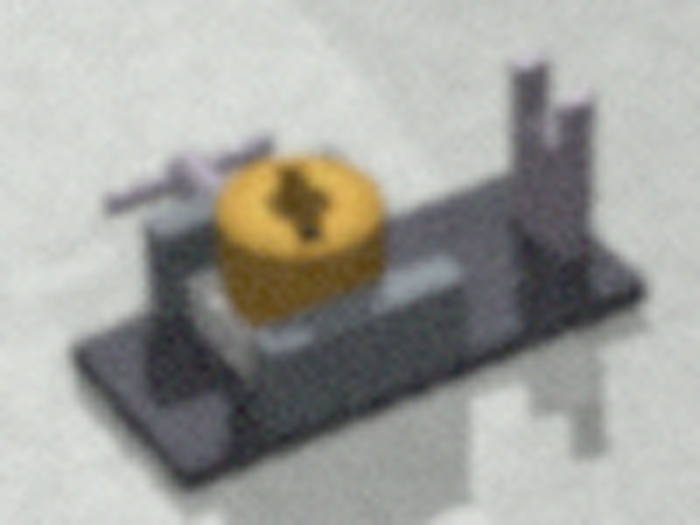

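View pics/srack.png

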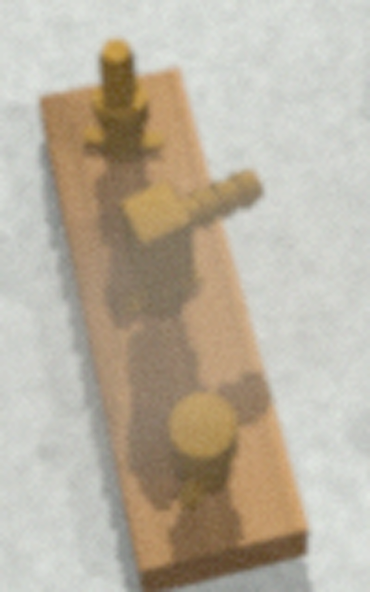

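```bash
cat > h.py <<'E'
import numpy as np,pickle,cv2
from scipy.optimize import least_squares
def proj(s,P):
    P=np.atleast_2d(P);E=s["extrinsics"];c=P@E[:3,:3].T+E[:3,3]
    a=np.c_[c[:,0]/-c[:,2],-c[:,1]/-c[:,2]];r2=(a**2).sum(1,keepdims=True)
    a=a*(1+s["k1"]*r2);return a*[s["fx"],s["fy"]]+[s["cx"],s["cy"]]
def onplane(s,uv,z):
    f=lambda p:proj(s,[p[0],p[1],z])[0]-uv
    return least_squares(f,[.6,0]).x
E
python3 - <<'E'
from h import *
S=pickle.load(open("side0.pkl","rb"));T=pickle.load(open("top0.pkl","rb"))
o=np.array([165,185]);print("collar top",onplane(T,np.array([213,303])/5+o,.06),"side",onplane(S,np.array([301,208])/7+[255,125],.06))
# fork prong tops
for p in [(95,105),(150,80)]: print("forkT",onplane(T,np.array(p)/5+o,.07))
for p in [(530,65),(577,102)]: print("forkS",onplane(S,np.array(p)/7+[255,125],.07))
for p in [(175,308),(253,300)]: print("slotT",onplane(T,np.array(p)/5+o,.06))
for p in [(288,172),(313,237)]: print("slotS",onplane(S,np.array(p)/7+[255,125],.06))
for p in [(392,185),(452,168),(473,225),(415,245)]: print("elbT",onplane(T,np.array(p)/6+[385,230],.088))
print("tipT",onplane(T,np.array((378,85))/6+[385,230],.0745))
for p in [(122,200),(172,178),(193,215),(142,243)]: print("elbS",onplane(S,np.array(p)/3.7+[260,290],.088))
print("tipS",onplane(S,np.array((250,188))/3.7+[260,290],.0745))
for p in [(60,165),(690,92),(713,272),(80,348)]: print("rackT",onplane(T,np.array(p)/6+[385,230],.025))
E
```

```text
collar top [0.53019207 0.25034965] side [0.53574157 0.24881162]
forkT [0.60970669 0.29667861]
forkT [0.61910419 0.27414871]
forkS [0.61374203 0.2968209 ]
forkS [0.62474937 0.27512461]
slotT [0.52854266 0.26588195]
slotT [0.53101986 0.23406378]
slotS [0.53400097 0.2674212 ]
slotS [0.53756489 0.23406424]
elbT [ 0.48769012 -0.21929998]
elbT [ 0.49253157 -0.23853152]
elbT [ 0.4744924 -0.2443169]
elbT [ 0.46872888 -0.22569591]
tipT [ 0.52046829 -0.21942445]
elbS [ 0.47229702 -0.22415661]
elbS [ 0.49244881 -0.21745438]
elbS [ 0.498159   -0.23486697]
elbS [ 0.47759017 -0.24378142]
tipS [ 0.52281229 -0.21818111]
rackT [ 0.50061949 -0.122275  ]
rackT [ 0.51988291 -0.33739558]
rackT [ 0.45888995 -0.34185707]
rackT [ 0.43929467 -0.1268871 ]
```

```bash
cat >> h.py <<'E'
def Rz(a): c,s=np.cos(a),np.sin(a); return np.array([[c,-s,0],[s,c,0],[0,0,1.]])
def ring(r,z,n=48,c=(0,0)):
    t=np.linspace(0,2*np.pi,n+1);return np.c_[c[0]+r*np.cos(t),c[1]+r*np.sin(t),0*t+z]
def elbow_lines():
    # frame elbow_center
    L=[]
    h=.011
    sq=lambda z:np.array([[h,h,z],[-h,h,z],[-h,-h,z],[h,-h,z],[h,h,z]])
    L+=[sq(.0225),sq(-.0225)]
    for a in(-h,h):
        for b in(-h,h): L.append(np.array([[a,b,-.0225],[a,b,.0225]]))
    t=np.linspace(0,2*np.pi,25)
    for x in(.011,.052): L.append(np.c_[0*t+x,.0065*np.cos(t),.0095+.0065*np.sin(t)])
    for y in(-.0065,.0065):L.append(np.array([[.011,y,.0095],[.052,y,.0095]]))
    L+= [ring(.009,-.0225),ring(.009,-.0525)]
    for z in(-.0405,-.0365): L.append(np.array([[.017,.0035,z],[-.017,.0035,z],[-.017,-.0035,z],[.017,-.0035,z],[.017,.0035,z]]))
    return L
def man_lines(slot):
    L=[ring(.026,.06),ring(.01,.06),np.array([[0,0,.06],[.092,0,.07]])]
    L.append(np.array([[.017,.0045,.06],[-.017,.0045,.06],[-.017,-.0045,.06],[.017,-.0045,.06],[.017,.0045,.06]])@Rz(slot).T)
    L.append(np.array([[.092,-.01,.07],[.092,.01,.07]]))
    return L
def overlay(s,sets,box,k,fn):
    x,y,w,hh=box
    im=cv2.resize(np.ascontiguousarray(s["image"][y:y+hh,x:x+w,::-1]),None,fx=k,fy=k,interpolation=cv2.INTER_CUBIC)
    im=cv2.convertScaleAbs(im,alpha=1.5)
    for lines,R,t,col in sets:
        for l in lines:
            uv=(proj(s,l@R.T+t)-[x,y]+.5)*k
            cv2.polylines(im,[np.int32(uv*8)],False,col,1,cv2.LINE_AA,3)
    cv2.imwrite(fn,im)
E
python3 - <<'E'
from h import *
S=pickle.load(open("side0.pkl","rb"));T=pickle.load(open("top0.pkl","rb"))
a=np.deg2rad
for s,b,c,m,box1,box2,n in((T,[.4809,-.232,.0655],(0,0,255),[.5302,.2503,0],(385,230,130,70),(165,185,100,110),"T"),(S,[.4851,-.2301,.0655],(0,0,255),[.5357,.2488,0],(260,290,100,160),(255,125,100,75),"S")):
    overlay(s,[(elbow_lines(),Rz(a(17.5)),b,c)],box1,6 if n=="T" else 3.7,f"pics/ov_e{n}.png")
    overlay(s,[(man_lines(a(72)),Rz(a(23)),m,(0,0,255))],box2,5 if n=="T" else 7,f"pics/ov_m{n}.png")
A=[cv2.imread(f"pics/ov_{k}.png") for k in("eT","mT","eS","mS")]
cv2.imwrite("pics/ov1.png",np.hstack([cv2.resize(A[1],(364,400)),cv2.resize(A[2],(250,400))]))
E
```

```text
(no output)
```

View pics/ov_eT.png

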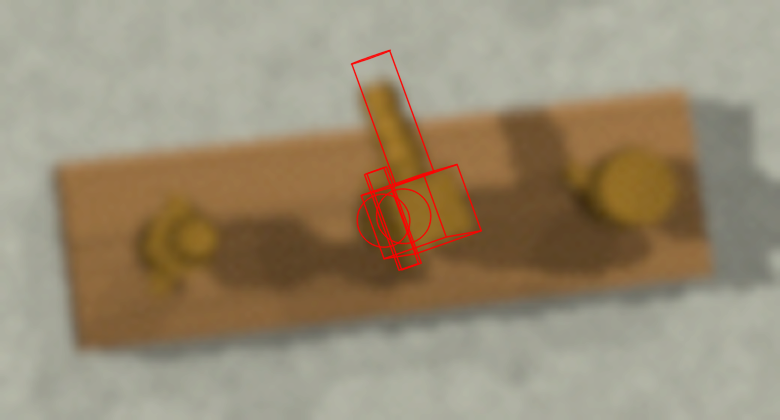

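View pics/ov_eS.png

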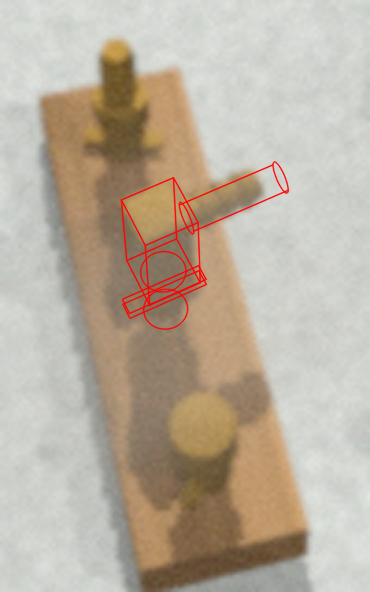

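View pics/ov_mT.png

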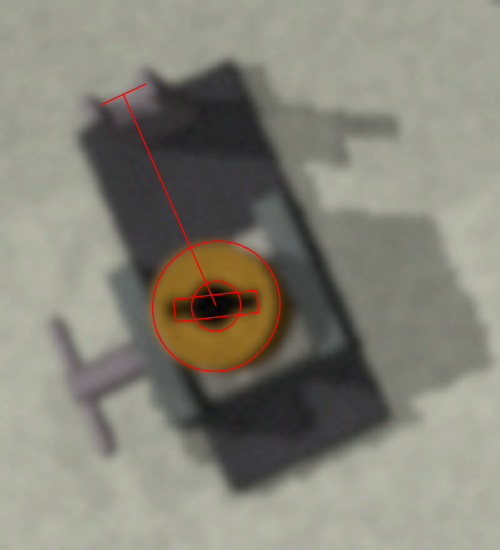

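View pics/ov_mS.png

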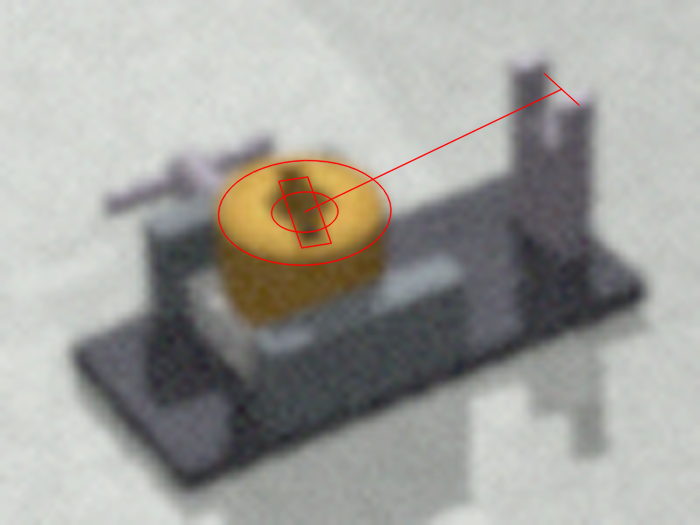

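```bash
python3 - <<'E'
from h import *
S=pickle.load(open("side0.pkl","rb"));T=pickle.load(open("top0.pkl","rb"))
overlay(T,[],(440,238,36,36),16,"pics/zeT.png");overlay(S,[],(285,325,50,50),12,"pics/zeS.png")
E
```

```text
(no output)
```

View pics/zeT.png

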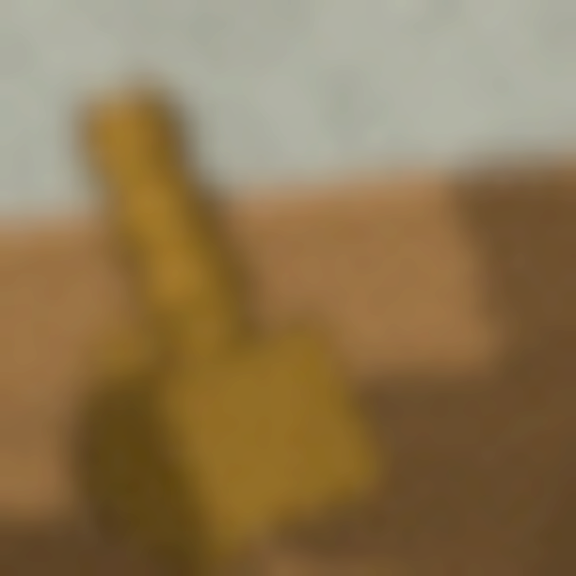

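View pics/zeS.png

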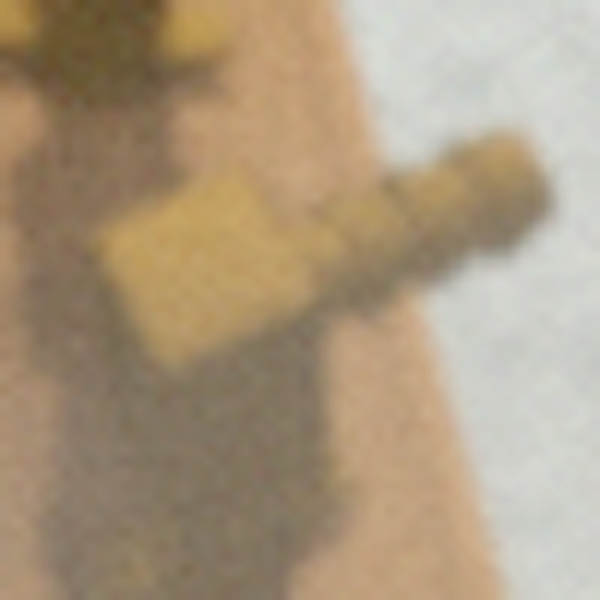

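```bash
python3 - <<'E'
from h import *
from scipy.spatial.transform import Rotation as Ro
S=pickle.load(open("side0.pkl","rb"));T=pickle.load(open("top0.pkl","rb"))
cT=lambda p:(np.array(p)+.5)/16-.5+[440,238]
cS=lambda p:(np.array(p)+.5)/12-.5+[285,325]
h=.011
C=np.array([[h,h,.0225],[h,-h,.0225],[-h,-h,.0225],[-h,h,.0225]])
# top: corner order (+x+y),(+x-y),(-x-y),(-x+y)
pT=cT([(165,385),(310,320),(385,480),(228,560)]); pS=cS([(235,170),(315,265),(165,370),(92,240)])
tT=cT((133,85));tS=cS((548,170)); 
def mk(p): return Ro.from_rotvec([p[3],p[4],0]).as_matrix()@Rz(p[5])
def f(p,free):
    q=p.copy()
    if not free: q[3:5]=0;
    R=mk(q); t=q[:3]
    tip=np.array([q[6],0,.0095])
    r=[]
    off=np.array([q[7],q[8],0])/1
    for s,P,tt,o in((T,pT,tT,-off/2),(S,pS,tS,off/2)):
        r+=list((proj(s,C@R.T+t+o)-P).ravel()); r+=list((proj(s,R@tip+t+o)[0]-tt).ravel())
    return np.r_[r,q[3:5]*5,(q[7:9])*100]
for free in(0,1):
    o=least_squares(f,[.48,-.23,.0655,0,0,.3,.052,0,0],args=(free,)); print(free,np.round(o.x,4),np.rad2deg(o.x[5]),o.cost);print(np.round(o.fun,1))
E
```

```text
0 [ 0.4823 -0.2286  0.0554 -1.4836 -0.5156  0.3308  0.0459  0.0037  0.0102] 18.955593821241568 8.863194341760298
[-0.5 -0.2  1.1 -0.2  0.7  0.6 -0.2 -0.3 -1.3  0.1  0.8 -1.3  1.   2.5
 -0.4  0.2 -1.  -1.  -0.5 -0.3  0.   0.   0.4  1. ]
1 [ 0.4848 -0.2339  0.0605 -0.2117 -0.1266  0.3571  0.0446  0.0037  0.006 ] 20.45863567821178 4.687823315602011
[-1.  -0.   0.9 -0.3  0.7  0.5 -0.4 -0.2 -0.4 -0.1  0.7 -0.5  0.9  0.9
 -0.4 -0.7 -0.9  0.6 -0.3 -0.2 -1.1 -0.6  0.4  0.6]
```

```bash
cat >> h.py <<'E'
from scipy.spatial.transform import Rotation as Ro
def ori(a): # tool down, tool x along angle a (rad)
    return Ro.from_matrix(Rz(a)@np.diag([1.,-1,-1])).as_rotvec()
d2r=np.deg2rad
E
python3 - <<'E'
from h import *
from bench import robot
for fl in(0,180):
    for p,a in(([.4825,-.231,.2],18),([.4825,-.231,.05],18),([.533,.25,.2],95),([.533,.25,.08],95),([.533,.25,.08],110),([.533,.25,.07],60),([.533,.25,.07],23),([.533,.25,.2],23)):
        j=robot.ik(p,ori(d2r(a+fl))); print(fl,p,a,None if j is None else np.round(j,2))
E
```

```text
0 [0.4825, -0.231, 0.2] 18 [ 0.95  0.37 -0.67  1.87  0.27  1.   -1.1 ]
0 [0.4825, -0.231, 0.05] 18 [ 0.83  0.59 -0.55  1.96  0.45  0.72 -1.25]
0 [0.533, 0.25, 0.2] 95 [ 0.38  0.78 -1.3   1.72  0.79  1.27 -1.02]
0 [0.533, 0.25, 0.08] 95 [ 0.21  0.78 -0.97  1.81  0.77  0.98 -1.  ]
0 [0.533, 0.25, 0.08] 110 [ 0.2   0.77 -0.95  1.81  0.75  0.97 -0.72]
0 [0.533, 0.25, 0.07] 60 [ 0.18  0.77 -0.92  1.81  0.75  0.95 -1.6 ]
0 [0.533, 0.25, 0.07] 23 [ 0.1   0.71 -0.79  1.81  0.64  0.89 -2.16]
0 [0.533, 0.25, 0.2] 23 [ 0.31  0.66 -1.13  1.73  0.64  1.18 -2.17]
180 [0.4825, -0.231, 0.2] 18 [ 1.28  0.56 -1.16  1.86  0.58  1.11  1.78]
180 [0.4825, -0.231, 0.05] 18 [ 1.14  0.77 -0.98  1.95  0.83  0.89  1.6 ]
180 [0.533, 0.25, 0.2] 95 [ 0.38  0.78 -1.3   1.72  0.79  1.27  2.12]
180 [0.533, 0.25, 0.08] 95 [ 0.37  1.03 -1.31  1.8   1.07  1.23  1.95]
180 [0.533, 0.25, 0.08] 110 [ 0.37  1.03 -1.31  1.8   1.07  1.23  2.22]
180 [0.533, 0.25, 0.07] 60 [ 0.37  1.05 -1.31  1.81  1.1   1.23  1.33]
180 [0.533, 0.25, 0.07] 23 [ 0.37  1.05 -1.31  1.81  1.1   1.23  0.68]
180 [0.533, 0.25, 0.2] 23 [ 0.38  0.78 -1.3   1.72  0.79  1.27  0.87]
```

```bash
cat >> h.py <<'E'
def snap(robot,tag):
    for n in("side","top"):
        s=robot.snapshot(n); pickle.dump(s,open(f"{n}_{tag}.pkl","wb")); cv2.imwrite(f"pics/{n}_{tag}.png",s["image"][:,:,::-1])
E
python3 - <<'E'
from h import *
from bench import robot
p=[.4825,-.231]
robot.movep(p+[.19],ori(d2r(18.5)))
robot.line_to(p+[.12],v=.15)
snap(robot,"a")
st=robot.state();print(st["clock"],st["position"],st["wrist_force"],np.round(st["joints"],2))
s=pickle.load(open("side_a.pkl","rb"));overlay(s,[],(230,240,150,150),5,"pics/za.png")
E
```

```text
2.5 [ 0.48347894 -0.2314726   0.12113152] [ 0.61249285 -0.25423493 -0.41665064] [ 0.9   0.48 -0.62  1.93  0.37  0.85 -1.17]
```

View pics/za.png

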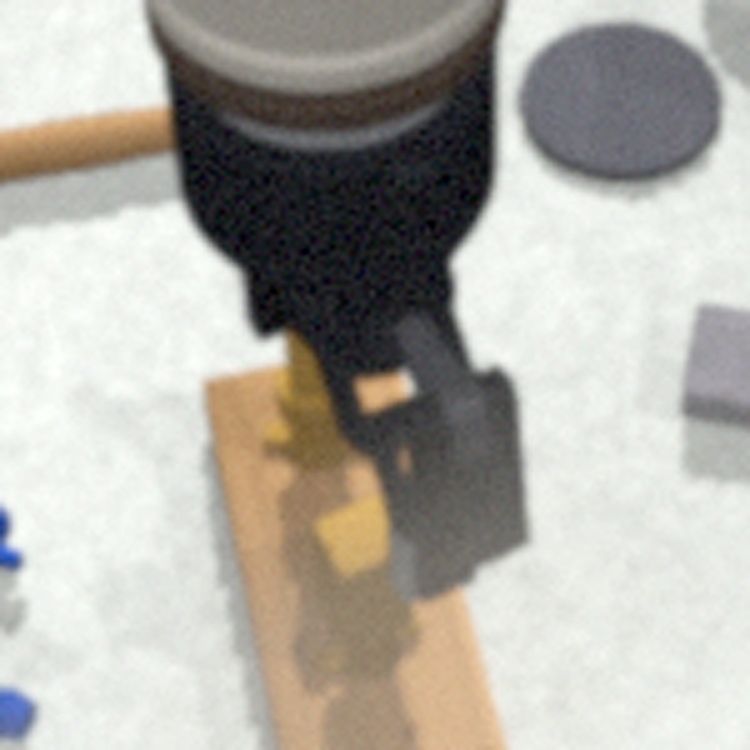

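View pics/top_a.png

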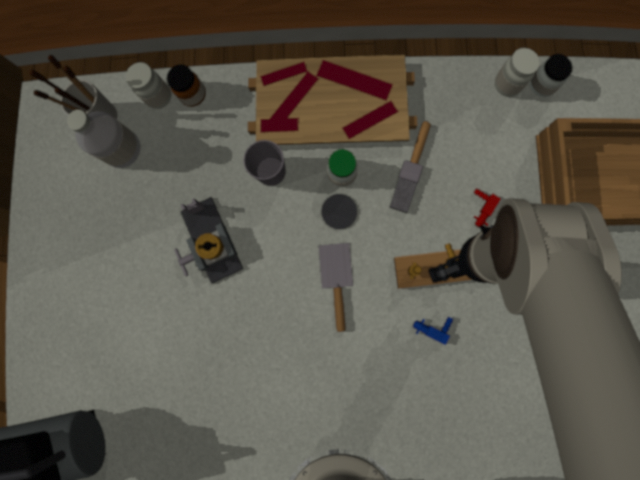

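```bash
python3 - <<'E'
from h import *
s=pickle.load(open("side_a.pkl","rb"));t=pickle.load(open("top_a.pkl","rb"))
a=d2r(18.5);R=Rz(a)@np.diag([1.,-1,-1])
def fl(z,tc):
    L=[]
    for y in(.0425,.057,-.0425,-.057): L.append(np.array([[-.011,y,z],[.011,y,z]])@R.T+tc)
    return L
tc=np.array([.4825,-.231,.12])
for zz in (0,-.013): print(zz,(proj(s,np.vstack(fl(zz,tc)))-[230,240]+.5)*5)
I=np.eye(3)
overlay(s,[(fl(0,tc),I,0,(0,0,255)),(fl(-.013,tc),I,0,(0,255,0))],(230,240,150,150),5,"pics/za2.png")
overlay(t,[(fl(0,tc),I,0,(0,0,255)),(fl(-.013,tc),I,0,(0,255,0))],(390,210,130,90),6,"pics/zat.png")
E
```

```text
0 [[384.41229727 616.67257033]
 [459.59387469 582.16835716]
 [409.27345152 661.50612955]
 [485.22179301 626.06018878]
 [251.33256744 376.50714482]
 [322.26573968 346.83809948]
 [230.58401023 339.03624244]
 [300.83282648 310.08953761]]
-0.013 [[382.99986061 590.7585685 ]
 [459.28207015 556.0249779 ]
 [408.20887923 635.89669467]
 [485.28099449 600.20071309]
 [248.23668713 349.2858701 ]
 [320.14619443 319.48370538]
 [227.25283628 311.660361  ]
 [298.45861027 282.59345666]]
```

View pics/za2.png

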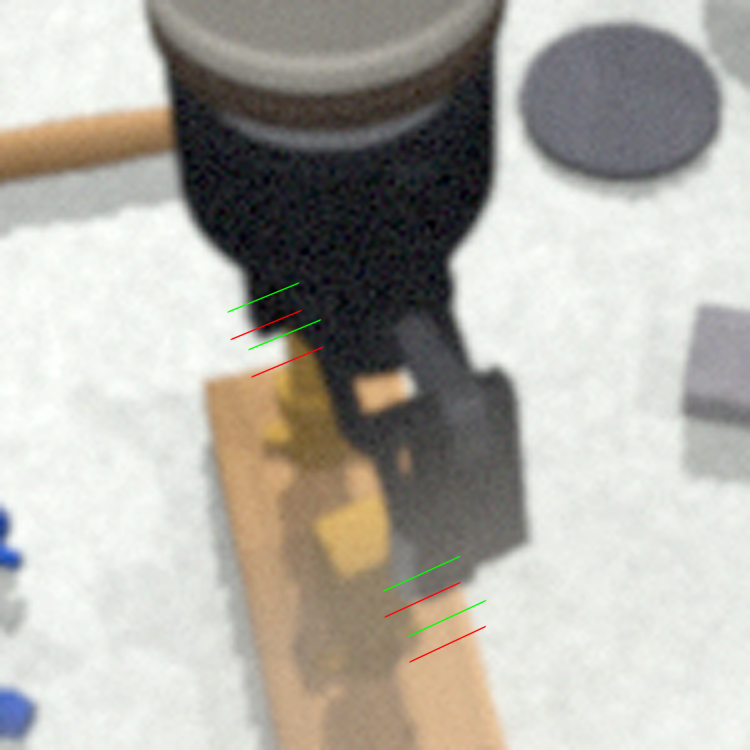

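View pics/zat.png

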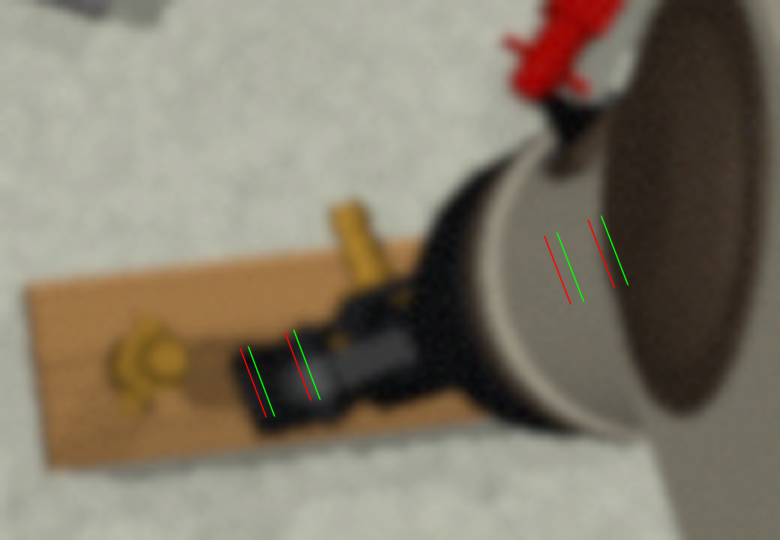

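```bash
python3 - <<'E'
from h import *
from bench import robot
p=[.4825,-.231]
f0=robot.state()["wrist_force"]
for z in(.09,.075,.065,.058,.052):
    robot.line_to(p+[z],v=.08)
    st=robot.state();print(z,np.round(st["position"],4),np.round(st["wrist_force"]-f0,1))
    if np.abs(st["wrist_force"]-f0).max()>6: print("contact");break
snap(robot,"b")
s=pickle.load(open("side_b.pkl","rb"));overlay(s,[],(230,270,150,130),5,"pics/zb.png")
s=pickle.load(open("top_b.pkl","rb"));overlay(s,[],(390,210,130,90),6,"pics/zbt.png")
print(st["clock"])
E
```

```text
0.09 [ 0.4822 -0.2306  0.0894] [-1.6  0.4  0.9]
0.075 [ 0.4819 -0.2307  0.0743] [-0.4  0.6  0.4]
0.065 [ 0.482  -0.2308  0.0644] [-0.4  0.9  0.3]
0.058 [ 0.4821 -0.2309  0.0576] [-0.4  0.4  0.4]
0.052 [ 0.4822 -0.2308  0.0516] [-0.5  0.7  0.5]
4.1333
```

View pics/zb.png

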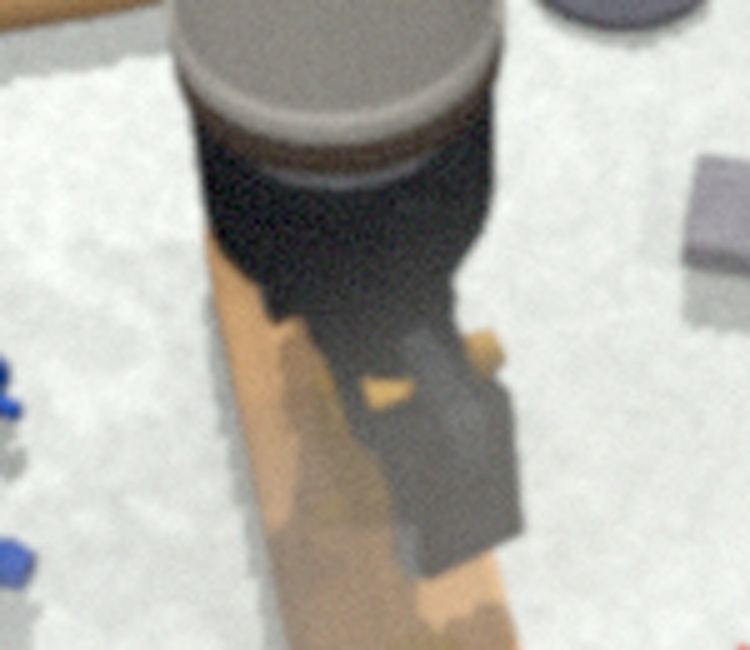

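View pics/zbt.png

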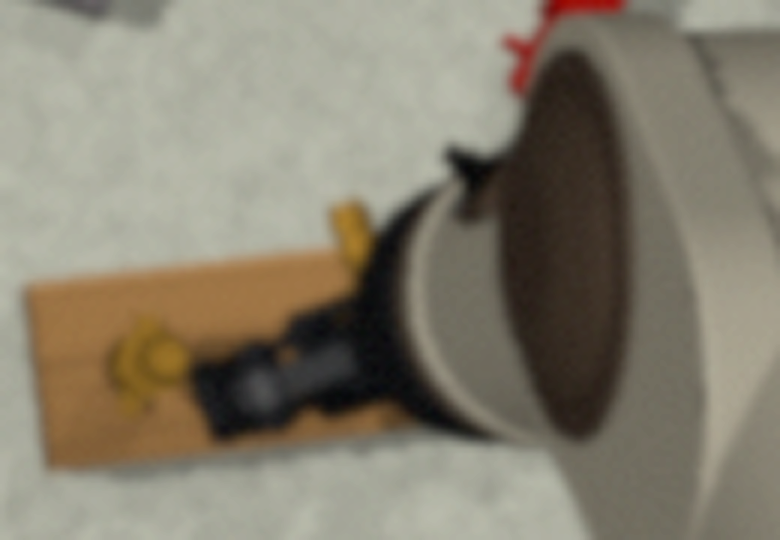

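```bash
python3 - <<'E'
from h import *
from bench import robot
robot.gripper_close()
st=robot.state();print(st["clock"],st["opening"],np.round(st["wrist_force"],1),np.round(st["position"],4))
p=[.4825,-.231]
robot.line_to(p+[.08],v=.06)
st=robot.state();print(st["clock"],st["opening"],np.round(st["wrist_force"],1),np.round(st["moment"],2))
robot.line_to(p+[.16],v=.12)
st=robot.state();print(st["clock"],st["opening"],np.round(st["wrist_force"],1),np.round(st["moment"],2),np.round(st["position"],4))
snap(robot,"c")
s=pickle.load(open("side_c.pkl","rb"));overlay(s,[],(230,180,150,130),5,"pics/zc.png")
s=pickle.load(open("top_c.pkl","rb"));overlay(s,[],(390,210,130,90),6,"pics/zct.png")
E
```

```text
4.8333 0.021774147898132167 [-0.1  0.   2.4] [ 0.4826 -0.2311  0.0522]
5.45 0.0211843981439118 [-0.  -0.1 -1.4] [-0.06  0.02  0.01]
6.2667 0.021220066031724962 [ 0.3  0.3 -2. ] [ 0.03  0.02 -0.02] [ 0.4819 -0.2309  0.1594]
```

View pics/zc.png

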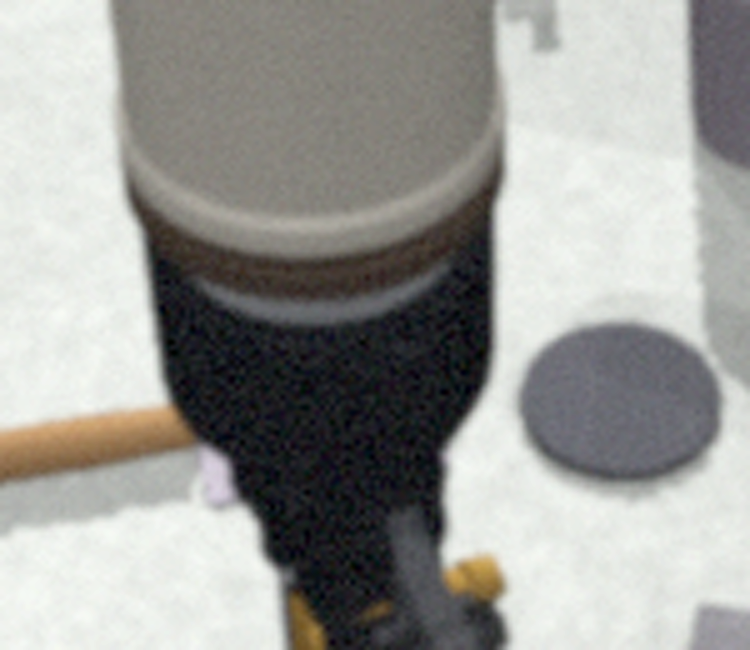

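View pics/zct.png

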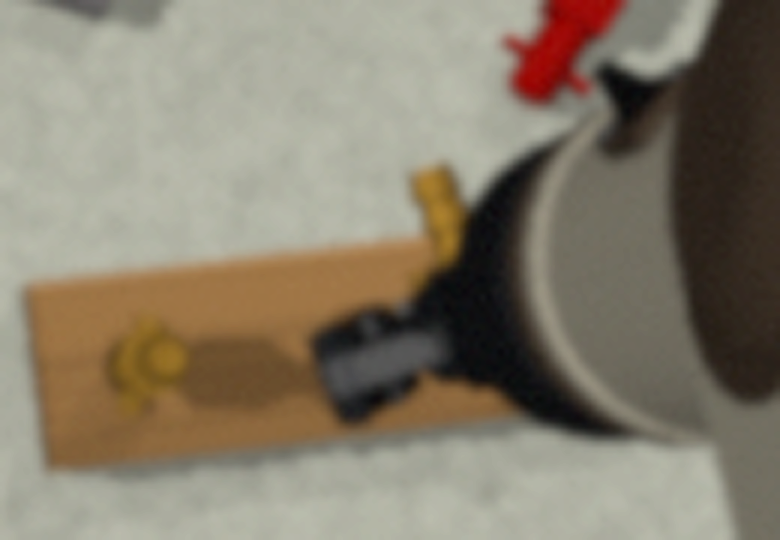

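```bash
python3 - <<'E'
from h import *
from bench import robot
robot.movep([.533,.25,.19],ori(d2r(95)))
robot.line_to([.533,.25,.115],v=.12)
robot.wait(.2)
snap(robot,"d")
st=robot.state();print(st["clock"],st["opening"],np.round(st["wrist_force"],1),np.round(st["moment"],2),np.round(st["position"],4),np.round(st["joints"],2))
ma=(man_lines(d2r(72)),Rz(d2r(23)),[.533,.250,0],(0,0,255)); el=(elbow_lines(),Rz(d2r(95)),[.533,.25,.1285],(0,255,0))
s=pickle.load(open("side_d.pkl","rb"));overlay(s,[],(250,70,110,130),5,"pics/zd.png");overlay(s,[ma,el],(250,70,110,130),5,"pics/zd2.png")
s=pickle.load(open("top_d.pkl","rb"));overlay(s,[],(150,170,130,100),6,"pics/zdt.png");overlay(s,[ma,el],(150,170,130,100),6,"pics/zdt2.png")
E
```

```text
9.2083 0.021403718225932115 [ 0.2  0.4 -2.2] [ 0.01 -0.01  0.05] [0.5334 0.2502 0.1156] [ 0.23  0.73 -0.99  1.79  0.71  1.03 -0.96]
```

View pics/zd.png

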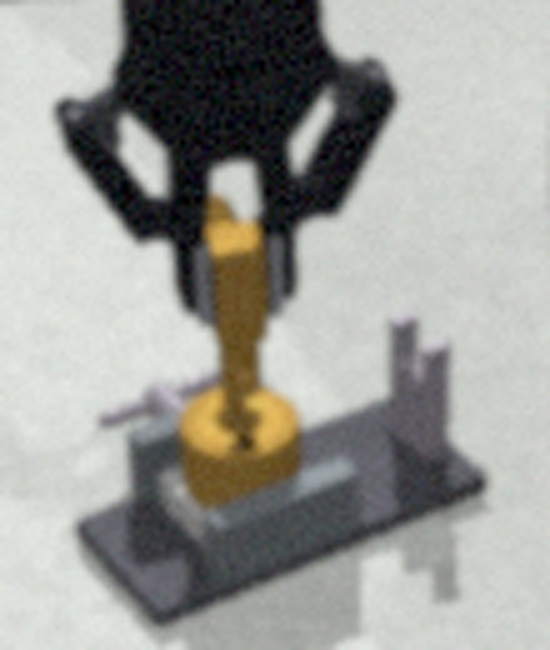

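View pics/zd2.png

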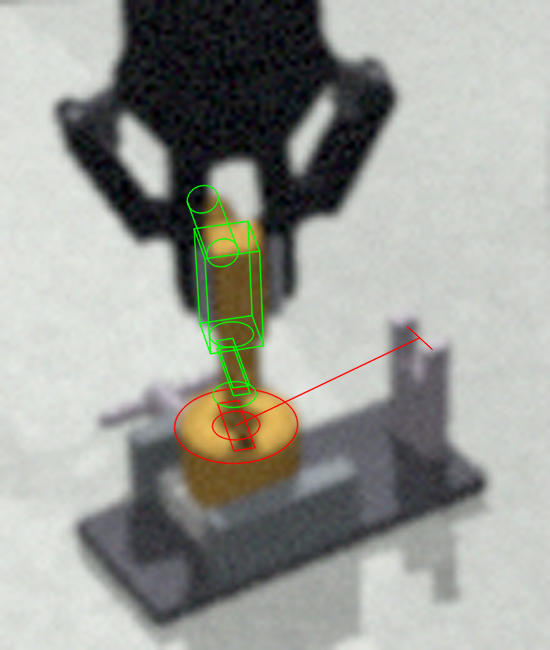

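View pics/zdt2.png

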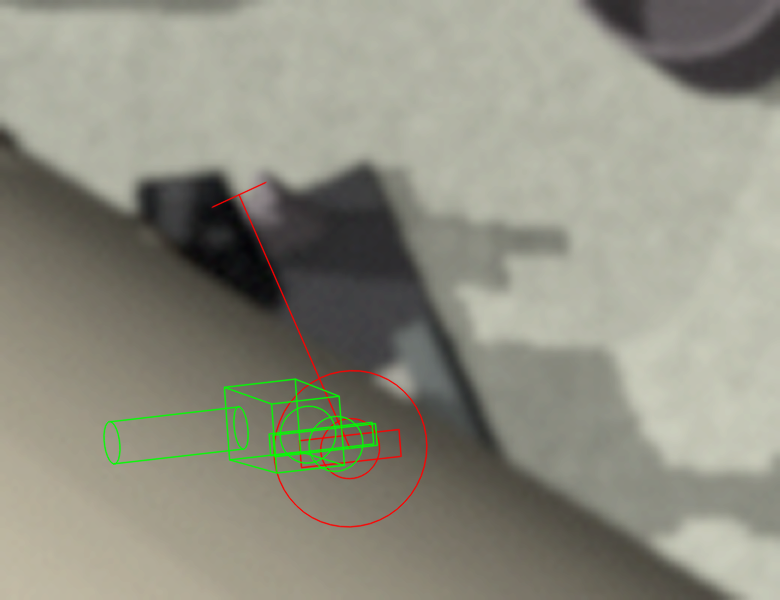

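```bash
python3 - <<'E'
from h import *
s=pickle.load(open("side_d.pkl","rb"));s0=pickle.load(open("side0.pkl","rb"))
overlay(s,[],(280,108,40,72),8,"pics/q1.png");overlay(s0,[],(280,108,40,72),8,"pics/q2.png")
im=np.hstack([cv2.imread("pics/q1.png"),cv2.imread("pics/q2.png")])
for x in range(0,640,40): cv2.line(im,(x,0),(x,8),(0,0,255),1)
for y in range(0,576,40): cv2.line(im,(0,y),(8,y),(0,0,255),1)
cv2.imwrite("pics/q.png",im)
for t in("g",):
  for r in (150,158,160,163,170): print(r,s["image"][r,285:318,:].astype(int).sum(1).tolist())
E
```

```text
150 [372, 337, 313, 310, 301, 305, 309, 333, 307, 250, 179, 144, 149, 183, 265, 314, 331, 336, 339, 328, 312, 326, 351, 380, 417, 438, 435, 432, 438, 439, 438, 434, 432]
158 [146, 164, 199, 251, 290, 300, 306, 317, 316, 319, 299, 253, 173, 115, 97, 145, 253, 306, 309, 300, 281, 252, 209, 165, 163, 190, 207, 210, 218, 211, 197, 202, 212]
160 [139, 136, 157, 167, 183, 213, 242, 260, 259, 261, 236, 201, 173, 163, 173, 182, 210, 242, 235, 208, 179, 161, 142, 144, 161, 177, 205, 207, 216, 201, 215, 212, 226]
163 [197, 182, 157, 148, 163, 144, 164, 144, 152, 154, 162, 153, 158, 155, 149, 157, 148, 151, 164, 140, 149, 148, 136, 145, 162, 215, 246, 260, 283, 302, 306, 310, 319]
170 [249, 277, 275, 255, 216, 181, 162, 168, 170, 161, 164, 184, 189, 179, 193, 172, 185, 187, 192, 193, 190, 187, 192, 177, 178, 146, 155, 162, 150, 152, 152, 138, 143]
```

View pics/q.png

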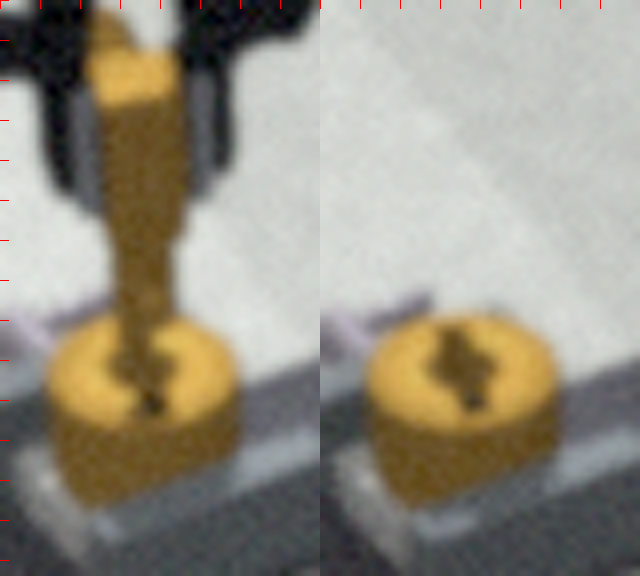

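```bash
python3 - <<'E'
from h import *
s=pickle.load(open("side_d.pkl","rb"))
c=lambda P:np.round((proj(s,P)-[280,108]+.5)*8,1)
print("port",c([.533,.25,.06]), "dx10",c([.543,.25,.06]),"dy10",c([.533,.26,.06]))
print("ellipse ext",c(ring(.026,.06)+[.533,.25,0]).min(0),c(ring(.026,.06)+[.533,.25,0]).max(0))
for z in(.0225,0,-.0225,-.0375,-.0525): print(z,c([.533,.25,.1285+z]))
R=Rz(d2r(95))
for p in[(-.011,.011,.0225),(-.011,-.011,.0225),(.011,.011,.0225),(.011,-.011,.0225),(-.011,.011,-.0225),(-.011,-.011,-.0225)]: print(p,c(R@np.array(p)+[.533,.25,.1285]))
E
```

```text
port [[137.1 376. ]] dx10 [[174.7 372.3]] dy10 [[132.7 353.5]]
ellipse ext [ 38.7 317.3] [235.6 436.8]
0.0225 [[122.  79.]]
0 [[125.9 156. ]]
-0.0225 [[129.7 230.5]]
-0.0375 [[132.2 279. ]]
-0.0525 [[134.6 326.5]]
(-0.011, 0.011, 0.0225) [[ 87.1 109.3]]
(-0.011, -0.011, 0.0225) [[174.7  96.8]]
(0.011, 0.011, 0.0225) [[69.8 61.3]]
(0.011, -0.011, 0.0225) [[156.1  49.3]]
(-0.011, 0.011, -0.0225) [[ 96.  261.3]]
(-0.011, -0.011, -0.0225) [[180.8 248.7]]
```

```bash
cat >> h.py <<'E'
def fz(robot,n=3):
    F=[]
    for _ in range(n):
        F.append(np.r_[robot.state()["wrist_force"],robot.state()["moment"]]); robot.wait(.01)
    return np.mean(F,0)
def descend(robot,x,y,a,z0,z1,step,flim,base,v=.03):
    z=z0
    while z>z1+1e-6:
        z=max(z-step,z1); robot.line_to([x,y,z],v=v,ori=ori(d2r(a)))
        f=fz(robot,2)-base
        if f[2]>flim or np.hypot(f[0],f[1])>8: print("contact z=%.4f"%z,np.round(f,2)); return z,f
    print("reached z=%.4f"%z,np.round(f,2)); return z,f
E
python3 - <<'E'
from h import *
from bench import robot
x,y,a=.5311,.2508,94.5
robot.line_to([x,y,.105],v=.05,ori=ori(d2r(a)))
robot.wait(.1);b=fz(robot,5);np.save("base.npy",b);print(np.round(b,2))
z,f=descend(robot,x,y,a,.105,.094,.001,4,b)
st=robot.state();print(st["clock"],np.round(st["position"],4))
E
```

```text
[-0.19 -0.39 -1.15 -0.01 -0.01  0.02]
reached z=0.0940 [ 3.16  2.82  0.19  0.68 -0.69 -0.03]
12.6417 [0.5315 0.2513 0.0942]
```

```bash
python3 - <<'E'
from h import *
from bench import robot
b=np.load("base.npy");a=94.5
x,y=.5311,.2508
for k in range(3):
    f=fz(robot,3)-b; print(np.round([x,y],4),np.round(f,2))
    if np.hypot(f[0],f[1])<1: break
    x+=np.clip(f[0]*.0002,-.0006,.0006);y+=np.clip(f[1]*.0002,-.0006,.0006)
    robot.line_to([x,y,.094],v=.02)
f=fz(robot,3)-b; print(np.round([x,y],4),np.round(f,2))
np.save("xy.npy",[x,y])
z,f=descend(robot,x,y,a,.094,.0785,.001,4,b)
print(robot.state()["clock"],robot.state()["position"])
E
```

```text
[0.5311 0.2508] [ 2.8   3.2  -0.11  0.74 -0.72 -0.01]
[0.5317 0.2514] [ 1.98  2.19  0.07  0.46 -0.43  0.01]
[0.5321 0.2518] [ 0.73  1.61  0.27  0.26 -0.2  -0.02]
[0.5322 0.2522] [ 1.04  0.41  0.06  0.01 -0.04 -0.04]
reached z=0.0785 [ 0.75  0.97  0.    0.    0.03 -0.03]
17.7583 [0.53216366 0.25213037 0.07846697]
```

```bash
python3 - <<'E'
from h import *
from bench import robot
b=np.load("base.npy");a=94.5;x,y=np.load("xy.npy")
z=.0785
while z>.0750:
    z-=.0005; robot.line_to([x,y,z],v=.02); f=fz(robot,2)-b; print(round(z,4),np.round(f,2),np.round(robot.state()["position"],4))
    if f[2]>2.5: break
print(robot.state()["clock"])
snap(robot,"e")
s=pickle.load(open("side_e.pkl","rb"));overlay(s,[],(250,90,110,100),6,"pics/ze.png")
E
```

```text
0.078 [ 0.1   0.62 -1.13  0.02  0.03 -0.02] [0.5322 0.2521 0.078 ]
0.0775 [ 0.04  0.33 -0.18  0.01  0.02 -0.  ] [0.5321 0.2522 0.0775]
0.077 [-0.67  0.11  2.96 -0.14  0.14  0.02] [0.5323 0.2522 0.0772]
18.5583
```

View pics/ze.png

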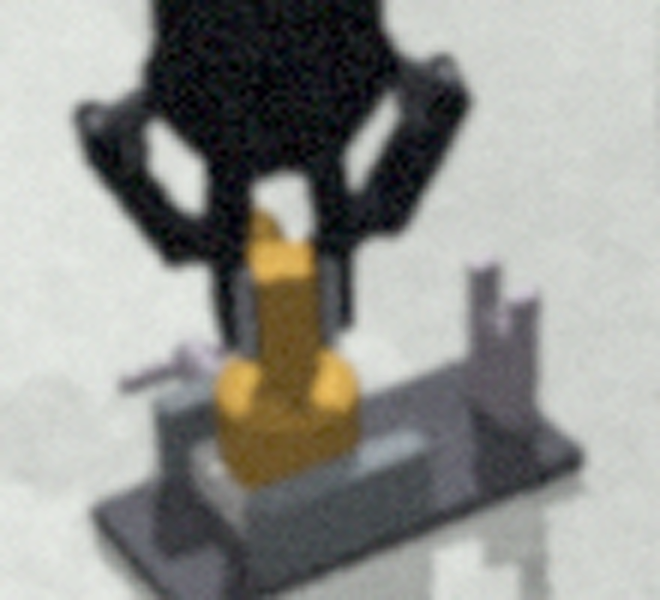

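```bash
cat >> h.py <<'E'
def turn(robot,x,y,a0,a1,step,b,off=.0003,flim=15,mlim=1.0):
    a=a0
    while a>a1+1e-6:
        a=max(a-step,a1); d=max(.0101,.009+off+.014*(94.5-a)/360); z=.0771+.010-d
        robot.line_to([x,y,z],v=.02,ori=ori(d2r(a)))
        f=fz(robot,2)-b
        st=robot.state(); R=Ro.from_rotvec(st["orientation"]).as_matrix()
        print(a,round(z,4),np.round(f,2),np.round(st["position"],4),round(np.rad2deg(np.arctan2(R[1,0],R[0,0])),1),round(st["clock"],2),round(st["opening"],4))
        if np.abs(f[:3]).max()>flim or abs(f[5])>mlim: print("STOP");break
    return a
E
python3 - <<'E'
from h import *
from bench import robot
b=np.load("base.npy");x,y=np.load("xy.npy")
turn(robot,x,y,94.5,84.5,2.5,b)
E
```

```text
92.0 0.077 [ 0.12  0.28  2.71 -0.06  0.1  -0.05] [0.5324 0.2523 0.0772] 92.1 18.93 0.0217
89.5 0.077 [ 0.47  0.51  3.38  0.04 -0.02 -0.06] [0.5324 0.2524 0.0772] 89.6 19.19 0.0216
87.0 0.077 [ 0.2   0.4   3.31  0.07 -0.03 -0.01] [0.5324 0.2523 0.0771] 87.1 19.46 0.0214
84.5 0.077 [ 0.09  0.25  3.36  0.1  -0.07  0.  ] [0.5323 0.2523 0.0771] 84.6 19.73 0.0215
```

```bash
python3 - <<'E'
from h import *
from bench import robot
b=np.load("base.npy");x,y=np.load("xy.npy")
turn(robot,x,y,84.5,56,4,b)
snap(robot,"f")
s=pickle.load(open("side_f.pkl","rb"));overlay(s,[],(250,90,110,100),6,"pics/zf.png")
E
```

```text
80.5 0.077 [-0.03  0.6   3.41  0.11 -0.07 -0.05] [0.5323 0.2522 0.077 ] 80.7 19.99 0.0209
76.5 0.077 [ 0.19  1.21  2.69  0.06 -0.01 -0.03] [0.5321 0.2521 0.0769] 76.7 20.26 0.0214
72.5 0.0769 [ 0.19  0.26  3.22  0.07  0.01 -0.06] [0.5321 0.2521 0.0769] 72.7 20.52 0.0209
68.5 0.0768 [ 0.21  0.76  2.44  0.   -0.03 -0.01] [0.5322 0.2521 0.0767] 68.7 20.79 0.0213
64.5 0.0766 [ 0.98  0.21  2.57  0.02  0.01 -0.01] [0.5321 0.2521 0.0766] 64.7 21.06 0.0214
60.5 0.0765 [ 0.08  0.01  2.08  0.01 -0.06 -0.04] [0.5322 0.2521 0.0764] 60.7 21.32 0.0213
56.5 0.0763 [ 0.49  0.47  2.28 -0.01 -0.05 -0.04] [0.5322 0.2521 0.0763] 56.7 21.59 0.021
56 0.0763 [ 0.65  0.22  2.82 -0.03 -0.01  0.03] [0.5322 0.2521 0.0763] 56.1 21.86 0.021
```

View pics/zf.png

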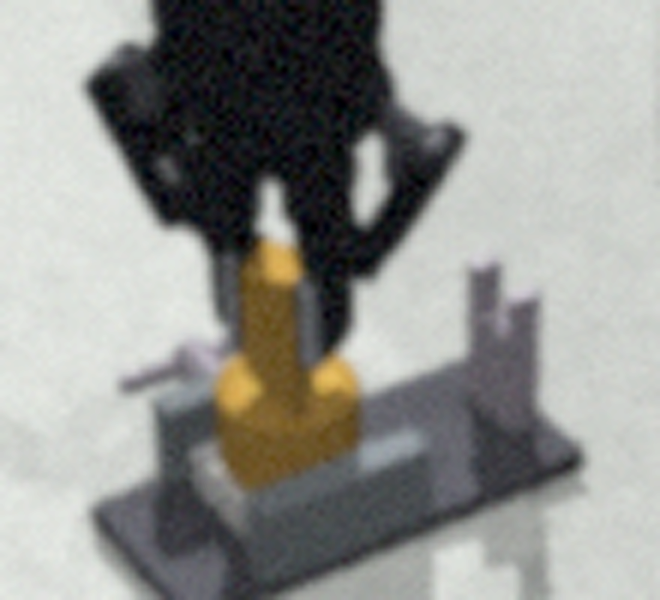

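```bash
python3 - <<'E'
from h import *
from bench import robot
b=np.load("base.npy");x,y=np.load("xy.npy")
turn(robot,x,y,56,28,4,b)
snap(robot,"g")
s=pickle.load(open("side_g.pkl","rb"));overlay(s,[],(250,90,110,100),6,"pics/zg.png")
s=pickle.load(open("top_g.pkl","rb"));overlay(s,[],(150,170,130,100),6,"pics/zgt.png")
E
```

```text
52 0.0761 [ 0.63 -0.07  2.85 -0.03 -0.04 -0.04] [0.5322 0.2522 0.0761] 52.1 22.23 0.0217
48 0.076 [ 0.83  0.34  2.91 -0.   -0.04 -0.06] [0.5322 0.2522 0.076 ] 48.2 22.49 0.0213
44 0.0758 [ 1.03  0.44  2.62 -0.03 -0.07 -0.03] [0.5322 0.2522 0.0758] 44.2 22.76 0.0217
40 0.0757 [ 0.66  0.99  2.12 -0.   -0.11 -0.04] [0.5322 0.2522 0.0757] 40.2 23.02 0.0213
36 0.0755 [ 1.45  0.11  2.75 -0.02 -0.06 -0.06] [0.5322 0.2522 0.0755] 36.2 23.29 0.0209
32 0.0754 [ 0.35  0.72  3.1  -0.02 -0.05 -0.02] [0.5322 0.2522 0.0754] 32.2 23.56 0.0213
28 0.0752 [ 1.08  0.38  2.77 -0.02 -0.07 -0.05] [0.5322 0.2522 0.0753] 28.2 23.82 0.0209
```

View pics/zg.png

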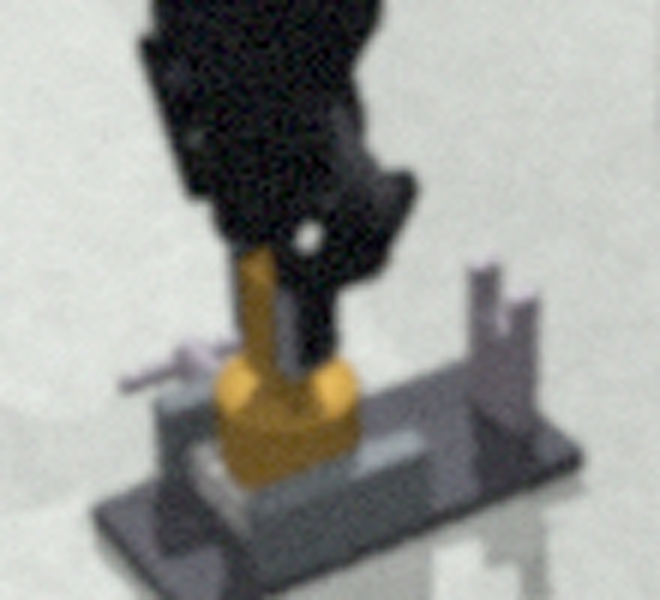

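View pics/zgt.png

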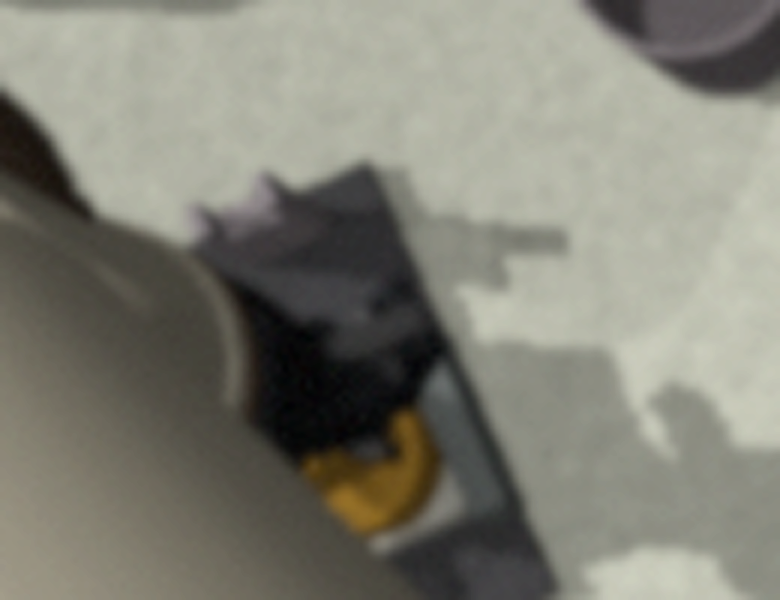

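```bash
python3 - <<'E'
from h import *
s=pickle.load(open("side_g.pkl","rb"))
ma=(man_lines(d2r(72)),Rz(d2r(23)),[.532,.252,0],(0,0,255)); el=(elbow_lines(),Rz(d2r(28)),[.532,.252,.0888],(0,255,0))
overlay(s,[ma,el],(250,90,110,100),7,"pics/zg2.png")
E
```

```text
(no output)
```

View pics/zg2.png

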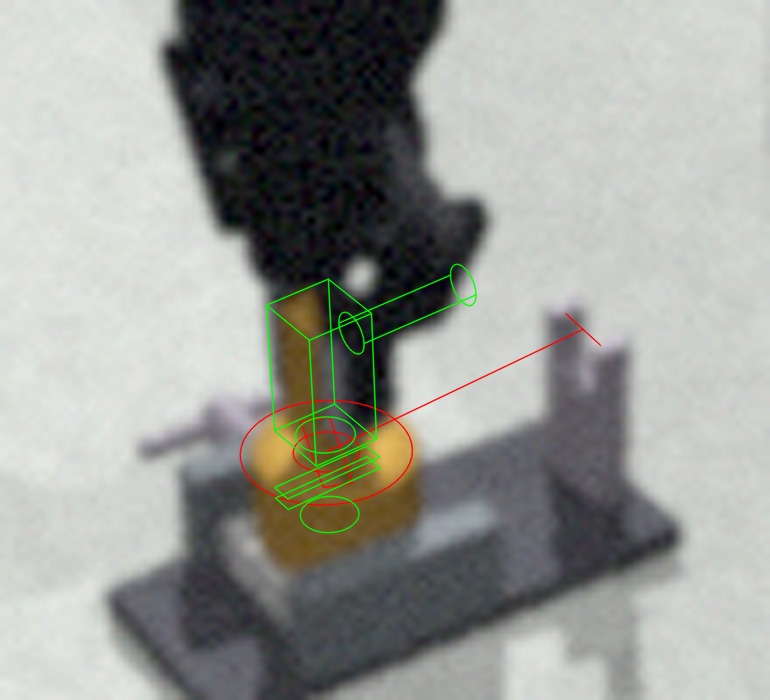

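View pics/side_g.png

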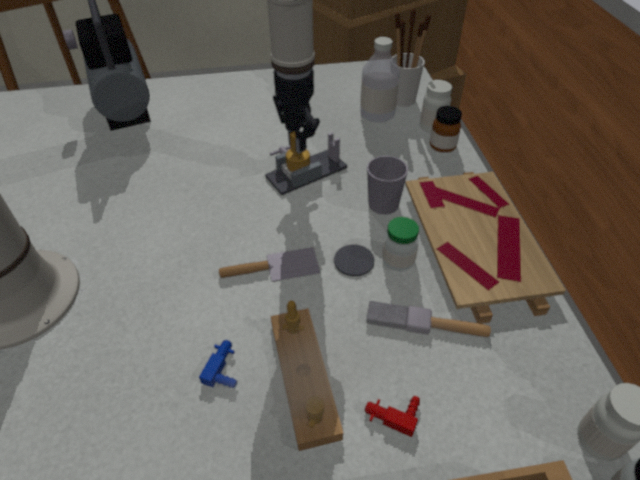

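```bash
python3 - <<'E'
from h import *
t=pickle.load(open("top_g.pkl","rb"));s=pickle.load(open("side0.pkl","rb"))
for z in(.006,.012):
    P=[onplane(t,(np.array(p)+.5)/6-.5+[150,170],z) for p in((372,168),(548,570))]
    d=P[0]-P[1];print("T edge",np.rad2deg(np.arctan2(d[1],d[0])))
    P=[onplane(s,(np.array(p)+.5)/7-.5+[255,125],z) for p in((190,485),(640,292))]
    d=P[1]-P[0];print("S edge",np.rad2deg(np.arctan2(d[1],d[0])))
E
```

```text
T edge 23.894028438520955
S edge 24.809244179263345
T edge 23.894028438520948
S edge 24.809244179263153
```

```bash
python3 - <<'E'
from h import *
from bench import robot
b=np.load("base.npy");x,y=np.load("xy.npy")
turn(robot,x,y,28,24,2,b)
robot.open_gripper(); robot.wait(.1)
f=fz(robot,2)-b;print(np.round(f,2),robot.state()["opening"])
robot.line_to([x,y,.11],v=.06);robot.line_to([x,y,.2],v=.15)
robot.movep([.45,.0,.3],ori(d2r(24)))
snap(robot,"h")
ma=(man_lines(d2r(72)),Rz(d2r(24)),[.532,.252,0],(0,0,255)); el=(elbow_lines(),Rz(d2r(24)),[.532,.252,.0886],(0,255,0))
s=pickle.load(open("side_h.pkl","rb"));overlay(s,[],(250,90,110,100),7,"pics/zh.png");overlay(s,[el],(250,90,110,100),7,"pics/zh2.png")
s=pickle.load(open("top_h.pkl","rb"));overlay(s,[],(150,170,120,100),6,"pics/zht.png");overlay(s,[el],(150,170,130,100),6,"pics/zht2.png")
print(robot.state()["clock"])
E
```

```text
26 0.0751 [ 0.4   0.03  3.71 -0.05 -0.06 -0.02] [0.5322 0.2521 0.0751] 26.1 24.19 0.0212
24 0.0751 [ 0.64  0.43  3.38 -0.03 -0.1  -0.01] [0.5322 0.2521 0.0751] 24.1 24.46 0.0213
[ 0.48  0.13  1.3   0.03  0.02 -0.02] 0.08553463064883966
27.8917
```

View pics/zh.png

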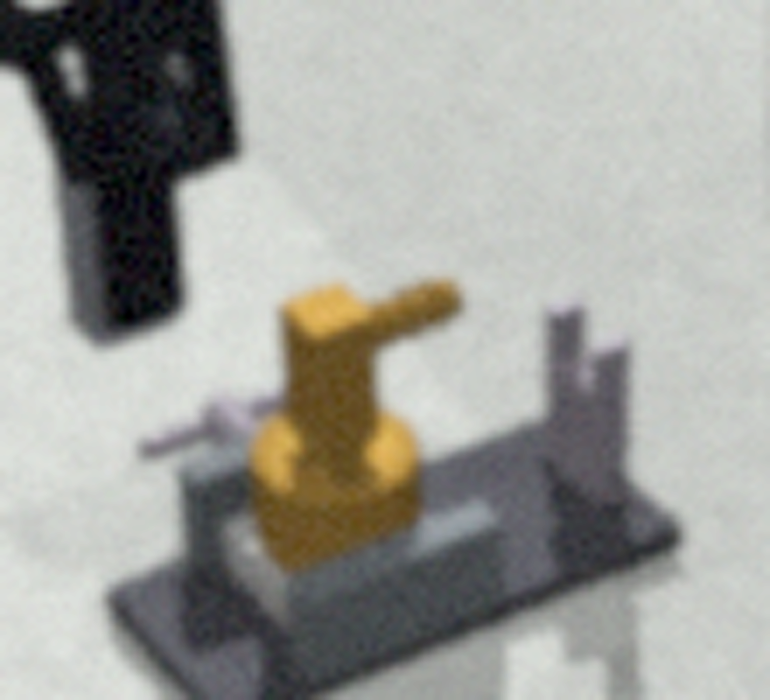

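View pics/zht.png

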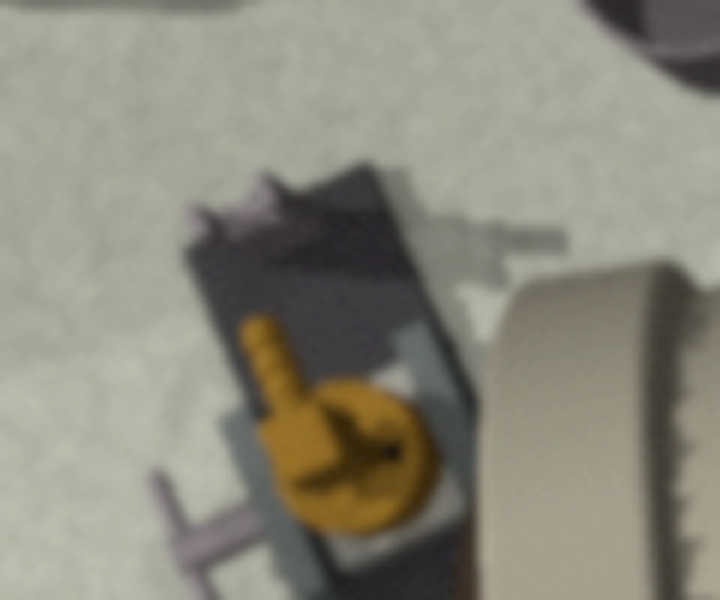

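View pics/zh2.png

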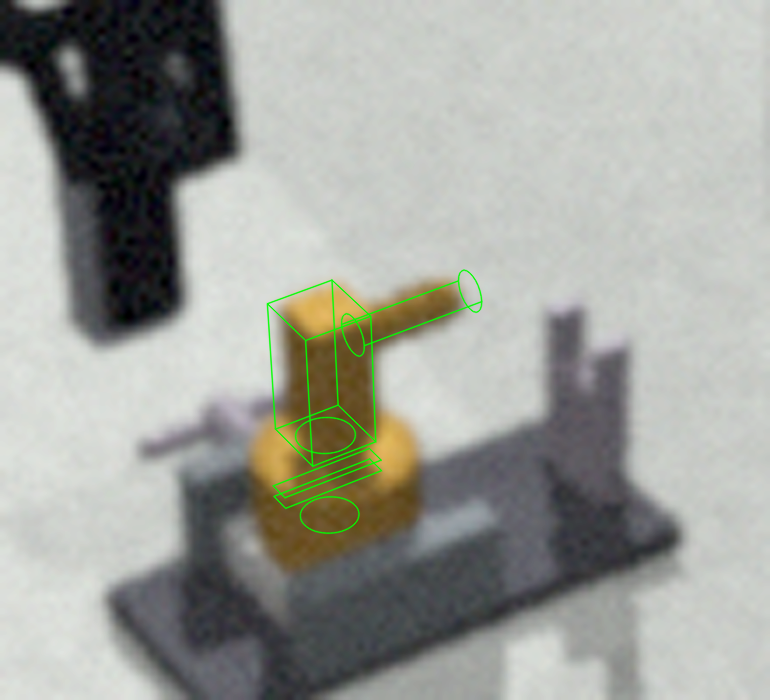

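View pics/side_h.png

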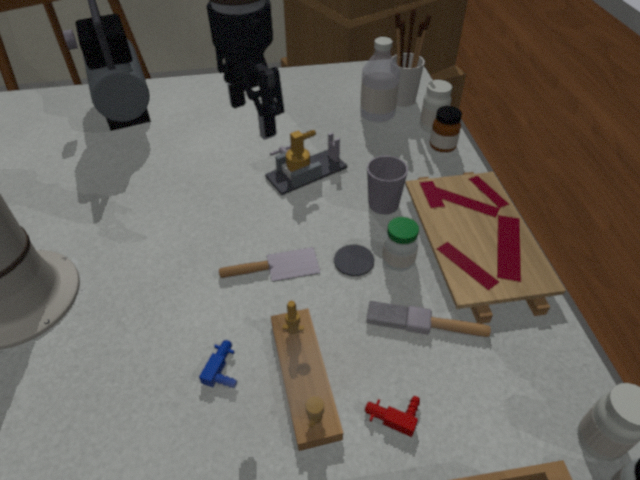

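```bash
python3 - <<'E'
from h import *
t=pickle.load(open("top_h.pkl","rb"));s=pickle.load(open("side_h.pkl","rb"))
overlay(t,[],(182,216,36,40),16,"pics/i1.png");overlay(s,[],(286,124,36,40),16,"pics/i2.png")
im=np.zeros((640,800,3),np.uint8)
cv2.imwrite("pics/i.png",cv2.resize(np.hstack([cv2.imread("pics/i1.png")[:,:400],cv2.imread("pics/i2.png")[:,:400]]),None,fx=.9375,fy=.9375))
E
```

```text
(no output)
```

View pics/i1.png

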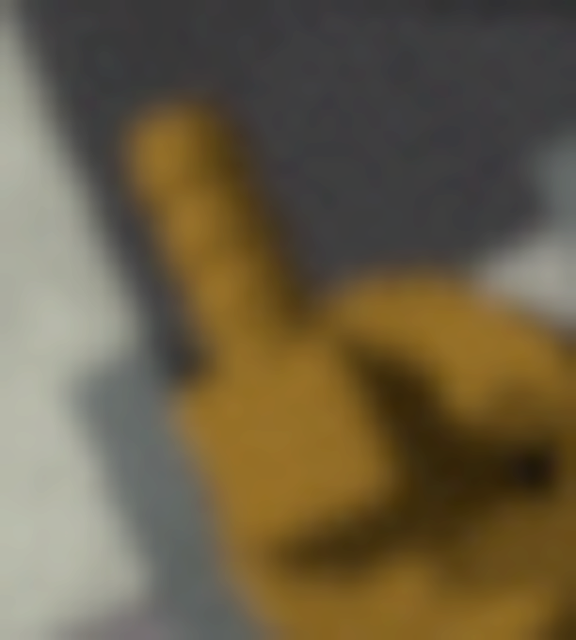

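View pics/i2.png

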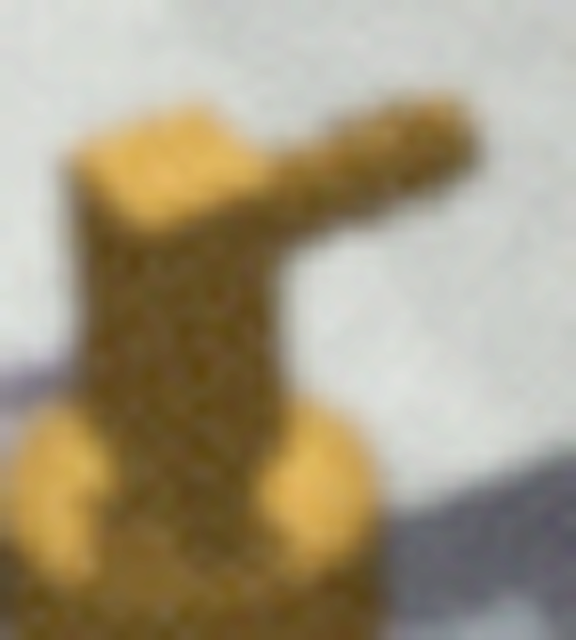

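```bash
python3 - <<'E'
from h import *
t=pickle.load(open("top_h.pkl","rb"));s=pickle.load(open("side_h.pkl","rb"))
def ang(c,o,p,q,z):
    P=[onplane(c,(np.array(k)+.5)/16-.5+o,z) for k in(p,q)]; d=P[1]-P[0]; return round(np.rad2deg(np.arctan2(d[1],d[0])),1),np.round(P,4).tolist()
o=np.array([182,216])
print("barbT L",ang(t,o,(205,360),(125,150),.098));print("barbT R",ang(t,o,(305,310),(235,130),.098))
print("bodyT L",ang(t,o,(240,555),(180,400),.111));print("bodyT R",ang(t,o,(400,480),(345,350),.111))
print("baseT L",ang(t,o,(165,380),(30,30),.01))
o=np.array([286,124])
print("barbS up",ang(s,o,(275,155),(385,105),.1045));print("barbS lo",ang(s,o,(305,245),(465,175),.0915))
print("bodyS",ang(s,o,(150,228),(275,172),.111),ang(s,o,(70,160),(205,105),.111))
E
```

```text
barbT L (np.float64(21.8), [[0.5415, 0.2652], [0.5672, 0.2755]])
barbT R (np.float64(22.1), [[0.5472, 0.253], [0.5692, 0.2619]])
bodyT L (np.float64(22.0), [[0.5169, 0.2565], [0.5353, 0.2639]])
bodyT R (np.float64(23.6), [[0.5253, 0.2372], [0.5408, 0.244]])
baseT L (np.float64(22.1), [[0.5493, 0.2995], [0.5965, 0.3187]])
barbS up (np.float64(29.7), [[0.5488, 0.2607], [0.5643, 0.2696]])
barbS lo (np.float64(28.1), [[0.552, 0.2588], [0.5749, 0.271]])
bodyS (np.float64(29.2), [[0.5302, 0.238], [0.5473, 0.2476]]) (np.float64(26.9), [[0.5218, 0.2545], [0.5403, 0.2639]])
```

```bash
python3 - <<'E'
from bench import robot
print(robot.state()["clock"]); robot.close_job()
E
```

```text
27.8917
the job is handed in; nothing more can be done
```

I took the elbow out of the rack, screwed it into the manifold until the barb pointed at the fork, let go and handed the job in at 27.9 s. No verdict was reported.

- **Fitting it:** I lowered the elbow with the barb about 70° counter-clockwise of the fork. Side forces of about 4 N showed it was off-centre, so I shifted it by 1–2 mm. The lugs then dropped in freely, and the seal was felt (about 3 N) where expected, with the lugs 10 mm down.
- **Turning it:** I turned it about 70° clockwise, letting it sink with the thread. Wrist force changes stayed below 5 N. The torque reading stayed near zero, so I did not feel it tighten. That it is held on the seal rests on the depth it followed: centre at about 88.6 mm before release, against the 89.9 mm limit. I did not measure the height after letting go.
- **Last look, after release:** The elbow stood in the port and the gripper was clear. The scraper, lid, jar, tin and rack fittings looked unmoved.
- **Barb angle, where the cameras disagreed:** I stopped at 24° (world angle).

| Source | Barb | Line to the fork (or base edge) |
|---|---|---|
| Top camera | about 22° | 22–24° |
| Side camera | about 28° | 24–25° |

  The two pictures average within about 2° of the fork line, inside the 10° allowed.
- **Other mismatches:** The two cameras differed by about 5 mm in x, so I centred the elbow by image comparison and touch. The visible barb looked about 45 mm long, not the stated 52 mm, and I could not explain that.

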